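# Clamp down the lid of the stone tub

### The arm

A 6-joint arm with a two-finger parallel gripper is mounted at the origin on the work surface. World frame = base frame: x ahead of the robot, y to its left, z up, the work surface at z = 0. Lengths are in m, angles in degrees, forces in N, time in s.
With the tool pointing down it reaches from about 0.275 to 0.85 m from the base axis. Payload 5.2 kg.
Tool frame: the origin (TCP) lies at the very end of the fingers, on their centre line; the grasp point (between the pads) lies 19 mm behind it; z points along the fingers, y is the direction in which the jaws open and shut (so a half turn about z gives the same grasp; the last joint's range is limited). The gripper opens to 85 mm and grips with 20 to 120 N. Pads are 22 mm wide; open, the fingers measure 114 mm over their backs; the gripper's body (76 mm by 85 mm) begins 54 mm behind the grasp point. The pads swing forward as they close: fully open they stand 13 mm farther back than shut.
Start: joints at [-83.01, 14.817, 87.949, -0, 77.235, -11.62], TCP at [0.176, -0.521, 0.231] pointing down, gripper open.
Joint ranges: [-179.93, 179.93], [-52.35, 119.4], [10.71, 147.94], [-69.91, 249.91], [12.55, 155.21], [-178.61, 178.61]. Speed limits (degrees/s): [147.25, 147.25, 180, 180, 180, 180].

### API

Orientations are given as [roll, pitch, yaw] about the fixed x, y, z axes, in that order (R = Rz(yaw) Ry(pitch) Rx(roll)).
In Python, from bench import readout, capture, ticket gives the robot as it stands.
- The arm moves only by the shell command python3 -m inch 'ROWS'. ROWS is JSON, a list of rows, each an object of numbers: "hand": the gripper's target within -1 to 1 (fully open at 1, half-way at 0, shut at -1); "x", "y", "z": the shift along the world's x, y, z in mm; "yaw": the turn about the world's z in degrees. A call has 1 to 12 rows; each row shifts and turns the commanded pose from where the row before left it; what a row does not reach is not made up. A row lasts 1/12 s, in which the tool goes at most 41.7 mm and 7.16 degrees, less where a joint would pass 70% of its speed; a pose out of reach is approached as far as the arm can. A call is refused whole if a number of a shift passes 41.7 or a number of a turn 7.16, either way. A call with a gripper value outside its range is refused whole. The fingers move at their own pace and stop on an object; the grip force is fixed at half the most. Time passes only in rows, so rows that do not move let the fingers close. It gives the time, the measured TCP pose, the force and the opening at its end, in the units of the state.
- readout.read_state(): the state, without advancing time (a new reading comes with each control period).
- capture(name): name is "scene" or "top" or "wrist"; returns a dict with "frame" (480x640x3 uint8, blue, green, red), "K" (3x3 intrinsics, pixels), "cam_to_world" (4x4, takes a point from camera to world coordinates). Camera axes: x right, y down, z forward; pixel columns grow to the right and rows downward; lengths in m; the calibration is good to about 2 mm. A picture is of the moment at which its call begins. There is no depth.
- ticket.job_done(): hands the job in, once; it reports no verdict.
The state is a dict: "time": time; "joints": joint angles; "joint_vel": joint speeds; "tau": joint torques, N m; "position": TCP position; "eef_rot": TCP orientation; "wrist_force": force on the tool from outside, world axes, zero at the start; "moment": the same for the moment, N m; "gripper_width": finger opening in m.
Only numpy, scipy, OpenCV 4.12 (cv2) and the standard library are available. Lean on these libraries where they do the work, as an engineer would, in place of code of your own. Each camera call takes 0.05 s, during which the arm holds its last target. There are 200 camera calls.

### The job

Close the clamp on the tub of counting stones: push the yellow tab sideways to swing the steel strap across the lid as far as it goes, and only then push the red cam lever down flat, so that the pad under the strap presses on the lid. Just push with the fingers: do not pinch the tab, and leave the lid and everything else on the table where it stands.

Things in the scene. Friction and masses are not known exactly. Their poses are not given: they have to be found in the camera images.
- tub: Clear plastic tub fixed to the table, 170 mm (its x) by 220 mm (its y), 90 mm high, full of coloured stones. Origin: centre of its underside; z up. On its -x side (towards the robot) a bracket carries a steel post, axis at (-105, 0) mm in the tub's frame, on which the clamp strap swings level.
- lid: Loose white lid, 180 x 230 mm, lying on the tub; it must stay there. Origin: centre of the plate's underside, on the rim 90 mm above the table; its top is at 98 mm.
- strap (a joint): Angle of the clamp strap about the post (rad). The strap points (1.484 minus this) anticlockwise, seen from above, of the tub's +x. 0: fully aside; it grows clockwise seen from above; 1.484 is the stop, the strap then lying along the tub's +x across the middle of the lid. Starts at 0.09 to 0.6. Stiff: stays where it is left, takes about 1.5 N at the tab.
- post_top (a point): Point on the axis of the post, 131 mm above the table. The strap, a flat steel bar 28 mm wide and 6 mm thick, turns level on it, 125 to 131 mm above the table, and reaches 195 mm from the axis. A bolt head (24 mm wide) reaches 137 mm. Axes as the tub's.
- tab (a point): Middle of the yellow upright tab near the strap's free end, 178 mm from the post axis, 153.5 mm above the table. A plate 34 mm long along the strap, 8 mm thick, 131 to 176 mm above the table. x axis: along the strap, away from the post; y axis: out of the flat face to be pushed (pushing it towards -y raises joint strap); z up.
- lever (a joint): Angle of the red cam lever (rad), hinged on the strap. Its slope above level is 1.2 minus this. 0: standing up, leaning a little towards the post; it grows as it is pushed over towards the post and down; 1.15 is fully down, almost level along the strap. Starts at 0 to 0.25. Stiff: stays where it is left, takes about 5 N at its end.
- lever_pivot (a point): Hinge of the cam lever, on the strap's centre line 105 mm from the post axis, 146 mm above the table. x axis along the strap away from the post, z up.
- lever_tip (a point): End of the cam lever, 70 mm from its hinge, middle of its upper face (the face to push; facing away from the post while it stands), 5 mm off the bar's centre line, which passes through the hinge. Red handle: last 46 mm, 24 mm wide, 10 mm thick. -x axis: outwards along the lever; z: out of the upper face. 213 mm above the table standing, 154 mm down.
- pad: Black rubber pad, 28 mm across, under the strap below the lever hinge. Origin: its underside, 5 mm clear of the lid at first; the lever drives it down 6 mm, so that it presses on the lid.
- cup: Loose clear plastic measuring cup, 72 mm across, 100 mm high, beside the tub; leave alone. Origin: centre of its underside.
- jar: Loose blue jar, 66 mm across, 85 mm high, beside the tub; leave alone. Origin: centre of its underside.
- glue: Loose orange glue stick, 28 mm across, 95 mm high, standing near the tub; leave alone. Origin: centre of its underside.
- scale_cup: Loose clear measuring cup, 80 mm across, 110 mm high, standing on the white kitchen scale (fixed, 30 mm high, to the right); leave alone. Origin: centre of its underside.
- bowl: Large glass bowl, 220 mm across, 85 mm high, on the left; leave alone. Origin: centre of its underside.
- sponge: Yellow sponge block, 100 x 65 x 30 mm, lying on the left; leave alone. Origin: centre of its underside.

How it is judged:
By the outcome, as a careful person would: the job done as asked, in the order asked, and still so for the second after the job is handed in, with the robot touching nothing.
It also fails if it takes over 48 s, if anything falls off the work surface, if the arm or the gripper's body presses on something with over 40 N, if the wrist force passes 120 N, or if a joint passes its speed limit or range.

## Working session

There is one attempt and no reset: what is moved stays moved. The work goes in short steps, Python scripts to look and compute and a shell command to move; the robot and the scene stay as the last step left them, time stands still between calls to the robot, and variables do not carry over. Pictures are saved under pics/ and viewed, on a budget of 10 in all, crops included, one or two more only if the job needs it, and the job is handed in when it is done.

```bash
ls; mkdir -p pics; cat > h.py <<'E'
import numpy as np, cv2
from bench import readout, capture, ticket
def ray(c,uv,z):
    "cast pixel onto plane z"
    d=c["cam_to_world"][:3,:3]@np.linalg.inv(c["K"])@np.array([uv[0],uv[1],1.0]); o=np.array(c["cam_to_world"])[:3,3]
    return o+d*(z-o[2])/d[2]
def blobs(img,lo,hi,amin=40):
    m=cv2.inRange(cv2.cvtColor(img,cv2.COLOR_BGR2HSV),lo,hi)
    n,_,s,c=cv2.connectedComponentsWithStats(m)
    return [(s[i].tolist(),c[i].round(1).tolist()) for i in range(1,n) if s[i,4]>=amin]
E
python3 - <<'E'
from h import *
for n in("top","scene"):
    c=capture(n); c={k:np.array(v) for k,v in c.items()}; cv2.imwrite(f"pics/{n}0.png",c["frame"])
    print(n,c["K"].round(1).tolist(),c["cam_to_world"].round(3).tolist())
    print("yellow",blobs(c["frame"],(20,120,90),(35,255,255)))
    print("red",blobs(c["frame"],(0,150,80),(6,255,255)),blobs(c["frame"],(174,150,80),(180,255,255)))
E
```

```text
pics
top [[576.2, 0.0, 311.8], [0.0, 576.2, 236.0], [0.0, 0.0, 1.0]] [[-0.0, -0.989, 0.148, 0.264], [-1.0, 0.001, 0.004, -0.03], [-0.004, -0.148, -0.989, 1.72], [0.0, 0.0, 0.0, 1.0]]
yellow [([349, 88, 21, 19, 193], [359.2, 98.1]), ([162, 293, 34, 38, 733], [178.6, 311.3])]
red [([192, 86, 89, 39, 1421], [243.4, 111.6]), ([228, 99, 10, 19, 69], [232.5, 106.9])] []
scene [[601.6, 0.0, 316.2], [0.0, 601.6, 240.3], [0.0, 0.0, 1.0]] [[0.857, 0.296, -0.422, 1.135], [0.514, -0.53, 0.674, -1.054], [-0.024, -0.795, -0.606, 1.064], [0.0, 0.0, 0.0, 1.0]]
yellow [([312, 180, 32, 18, 513], [327.5, 188.1]), ([326, 207, 9, 20, 143], [330.1, 216.6]), ([496, 234, 10, 31, 89], [500.2, 248.7]), ([380, 286, 11, 14, 130], [385.1, 292.4]), ([444, 332, 24, 23, 150], [455.7, 343.3])]
red [([300, 219, 13, 11, 53], [305.5, 224.0]), ([456, 221, 81, 110, 3164], [492.2, 280.1]), ([500, 223, 12, 34, 134], [505.3, 238.7]), ([513, 227, 9, 10, 44], [516.9, 231.0])] []
```

View pics/top0.png

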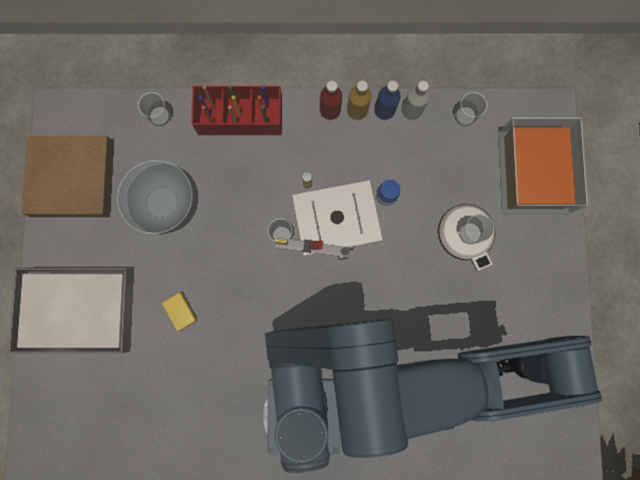

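View pics/scene0.png

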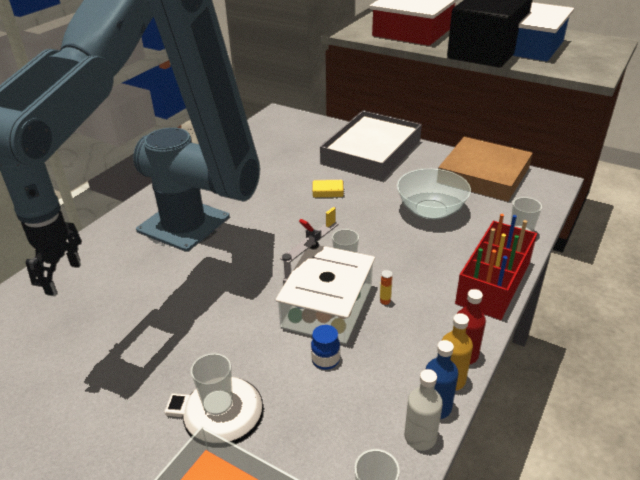

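Top: lid centre near (337,215), post near (346,252), tab near (281,242), lever near (316,245). The cup (280,230) stands just beyond the tab and the strap still lies aside. Next I'll measure these points.

```bash
cat > m.py <<'E'
from h import *
import sys
c={k:np.array(v) for k,v in capture("top").items()}; f=c["frame"]
hsv=cv2.cvtColor(f,cv2.COLOR_BGR2HSV)
def roi(m):
    r=np.zeros_like(m); r[170:275,265:400]=m[170:275,265:400]; return r
m=roi(cv2.inRange(hsv,(0,0,165),(180,45,255)))
cs=max(cv2.findContours(m,0,2)[0],key=cv2.contourArea)
r=cv2.minAreaRect(cs); B=[ray(c,p,.098)[:2] for p in cv2.boxPoints(r)]
print("lid centre",np.mean(B,0).round(4),"sides",[round(float(np.linalg.norm(B[i]-B[i-1])),4) for i in range(4)],"ang",[round(float(np.degrees(np.arctan2(*(B[i]-B[i-1])[::-1]))),1) for i in range(4)])
for n,lo,hi,z in(("tab",(20,100,70),(36,255,255),.176),("red",(0,120,60),(8,255,255),.19),("black",(0,0,0),(180,80,50),.098)):
    mm=roi(cv2.inRange(hsv,lo,hi)); k,_,s,ct=cv2.connectedComponentsWithStats(mm)
    for i in range(1,k):
        if s[i,4]>8: print(n,s[i].tolist(),ct[i].round(1),ray(c,ct[i],z).round(4))
if len(sys.argv)>1: cv2.imwrite(sys.argv[1],cv2.resize(f[185:275,260:380],None,fx=6,fy=6,interpolation=cv2.INTER_CUBIC))
E
python3 m.py pics/crop0.png
```

```text
lid centre [ 0.5611 -0.0957] sides [0.1769, 0.2302, 0.1776, 0.2266] ang [10.8, -79.1, -170.4, 100.7]
tab [303, 183, 8, 4, 20] [307.  184.8] [ 0.6372 -0.0109  0.176 ]
tab [275, 239, 12, 5, 46] [280.5 241.2] [0.4808 0.0605 0.176 ]
red [312, 241, 10, 8, 73] [316.6 244.8] [ 0.4689 -0.0372  0.19  ]
```

View pics/crop0.png

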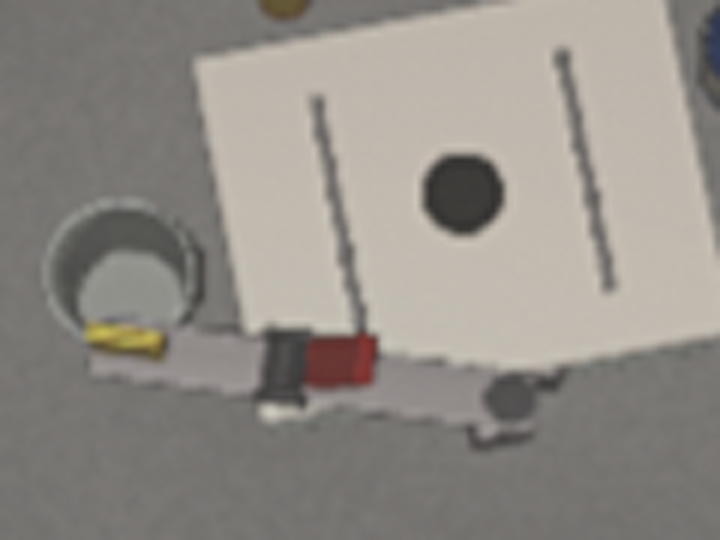

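Crop: the lid's rectangle matches its given size (177x228 mm), with tub +x about 10.7° from world x. From this, post = (0.458,-0.115), and the bolt at crop (510,398) agrees. The tab lies 177 mm from the post at a heading of about 82°, so strap ≈ 0.24. I'll close the fingers and start crossing on the robot's side.

```bash
python3 -c "
from h import *
s=readout.read_state(); print(s['eef_rot'],s['position'],s['time'])"
python3 -m inch '[{"hand":-1,"x":12,"y":36,"z":2},{"hand":-1,"x":12,"y":36,"z":2},{"hand":-1,"x":14,"y":36},{"hand":-1,"x":14,"y":36},{"hand":-1,"x":16,"y":36},{"hand":-1,"x":18,"y":36},{"hand":-1,"x":18,"y":36},{"hand":-1,"x":18,"y":36},{"hand":-1,"x":18,"y":36},{"hand":-1,"x":18,"y":36},{"hand":-1,"x":18,"y":36},{"hand":-1,"x":18,"y":36}]'
```

```text
[-1.79919908e+02 -1.72268054e-02  1.86093010e+01] [ 0.17548893 -0.52082132  0.23067211] 0.15invalid input
```

```bash
python3 -m inch '[{"hand":-1,"x":12,"y":36,"z":2,"yaw":0},{"hand":-1,"x":12,"y":36,"z":2,"yaw":0},{"hand":-1,"x":14,"y":36,"z":0,"yaw":0},{"hand":-1,"x":14,"y":36,"z":0,"yaw":0},{"hand":-1,"x":16,"y":36,"z":0,"yaw":0},{"hand":-1,"x":18,"y":36,"z":0,"yaw":0},{"hand":-1,"x":18,"y":36,"z":0,"yaw":0},{"hand":-1,"x":18,"y":36,"z":0,"yaw":0},{"hand":-1,"x":18,"y":36,"z":0,"yaw":0},{"hand":-1,"x":18,"y":36,"z":0,"yaw":0},{"hand":-1,"x":18,"y":36,"z":0,"yaw":0},{"hand":-1,"x":18,"y":36,"z":0,"yaw":0}]'
```

```text
time: 1.15
position: [0.3698, -0.0873, 0.2354]
eef_rot: [180.0, -0.0, 18.6]
wrist_force: [0.1, -0.0, 0.2]
gripper_width: -0.0001
```

```bash
python3 -m inch '[{"hand":-1,"x":5,"y":26,"z":0,"yaw":-4.4},{"hand":-1,"x":5,"y":26,"z":0,"yaw":-4.4},{"hand":-1,"x":12,"y":26,"z":0,"yaw":-4.4},{"hand":-1,"x":14,"y":26,"z":0,"yaw":-4.4},{"hand":-1,"x":15,"y":26,"z":0,"yaw":-4.4},{"hand":-1,"x":15,"y":24,"z":-5,"yaw":-4.4},{"hand":-1,"x":0,"y":0,"z":-25,"yaw":0},{"hand":-1,"x":0,"y":0,"z":-30,"yaw":0},{"hand":-1,"x":0,"y":0,"z":-30,"yaw":0},{"hand":-1,"x":0,"y":0,"z":0,"yaw":0}]'
python3 - <<'E'
from h import *
s=readout.read_state(); print(np.round(s['joints'],1))
for n in("wrist","scene"):
    f=capture(n)["frame"]
    cv2.imwrite(f"pics/{n}1.png",f if n=="wrist" else cv2.resize(f[150:350,200:440],None,fx=3,fy=3,interpolation=cv2.INTER_CUBIC))
E
```

```text
time: 1.98
position: [0.4313, 0.0655, 0.1404]
eef_rot: [180.0, 0.6, -7.7]
wrist_force: [-1.2, -0.1, -1.2]
gripper_width: 0.0003
[ -6.1   8.6 109.8  -0.   62.2  91.7]
```

View pics/scene1.png

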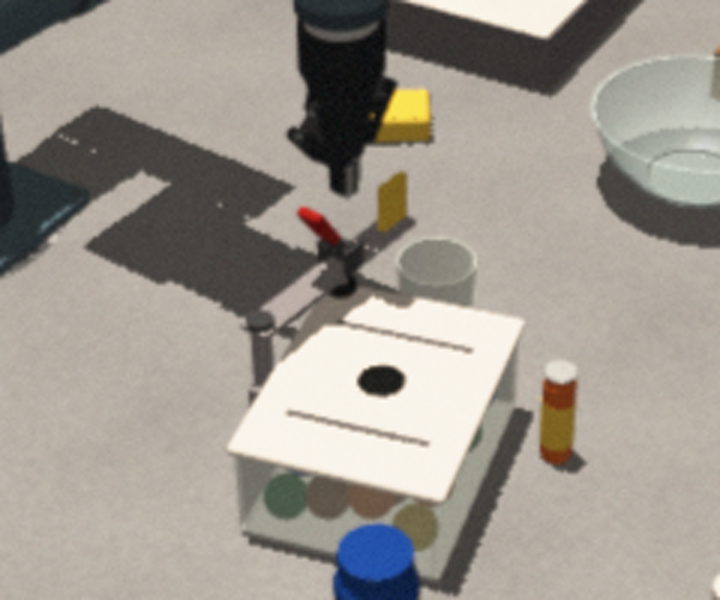

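View pics/wrist1.png

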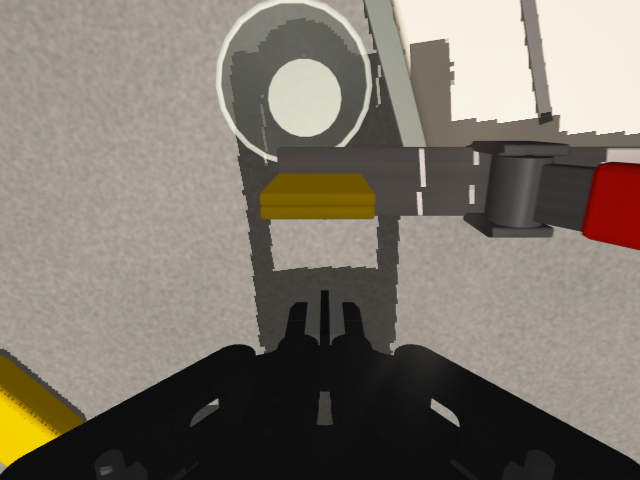

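Wrist view: closed fingers (col 325) are centred in front of the tab (cols 262–375), with clear space in between. Scene view: lever up, strap aside, nothing touched. Next I'll work out the arc around the post.

```bash
cat > arc.py <<'E'
from h import *
s=readout.read_state(); p=np.array(s["position"]); print(p.round(4),np.round(s["eef_rot"],1),np.round(s["wrist_force"],1))
post=np.array([.458,-.115])
def tcp(phi,off=.015):
    a=np.radians(phi); return post+.178*np.array([np.cos(a),np.sin(a)])+off*np.array([-np.sin(a),np.cos(a)])
q=p[:2]
for phi in [82,78,74,70,66,62,58,54,50,46,42,38,34,30,26,22,18,14,11,9]:
    t=tcp(phi); print(phi,((t-q)*1000).round(1)); q=t
E
python3 arc.py
```

```text
[0.4348 0.0648 0.145 ] [180.    0.2  -7.8] [ 0.4 -0.9  0.3]
82 [33.1 -1.5]
78 [12.4 -1.1]
74 [12.3 -2. ]
70 [12.1 -2.8]
66 [11.9 -3.7]
62 [11.6 -4.5]
58 [11.3 -5.3]
54 [10.9 -6.1]
50 [10.4 -6.8]
46 [ 9.9 -7.5]
42 [ 9.4 -8.2]
38 [ 8.8 -8.8]
34 [ 8.1 -9.4]
30 [  7.5 -10. ]
26 [  6.8 -10.5]
22 [  6.  -10.9]
18 [  5.2 -11.3]
14 [  4.4 -11.7]
11 [ 2.8 -8.9]
9 [ 1.6 -6. ]
```

```bash
python3 -m inch '[{"hand":-1,"x":11,"y":-0.5,"z":0,"yaw":0},{"hand":-1,"x":11,"y":-0.5,"z":0,"yaw":0},{"hand":-1,"x":11,"y":-0.5,"z":0,"yaw":0},{"hand":-1,"x":12.4,"y":-1.1,"z":0,"yaw":-4},{"hand":-1,"x":12.3,"y":-2,"z":0,"yaw":-4},{"hand":-1,"x":12.1,"y":-2.8,"z":0,"yaw":-4},{"hand":-1,"x":11.9,"y":-3.7,"z":0,"yaw":-4},{"hand":-1,"x":11.6,"y":-4.5,"z":0,"yaw":-4},{"hand":-1,"x":11.3,"y":-5.3,"z":0,"yaw":-4},{"hand":-1,"x":10.9,"y":-6.1,"z":0,"yaw":-4},{"hand":-1,"x":10.4,"y":-6.8,"z":0,"yaw":-4},{"hand":-1,"x":0,"y":0,"z":0,"yaw":0}]'
python3 - <<'E'
from h import *
cv2.imwrite("pics/wrist2.png",capture("wrist")["frame"]); s=readout.read_state(); print(s["position"],s["wrist_force"])
E
```

```text
time: 3.08
position: [0.5648, 0.0295, 0.1462]
eef_rot: [-179.9, -0.2, -40.0]
wrist_force: [0.2, 0.4, -0.5]
gripper_width: 0.0002
[0.56352159 0.03014701 0.14595826] [ 0.00340423 -0.17836815  0.05808467]
```

View pics/wrist2.png

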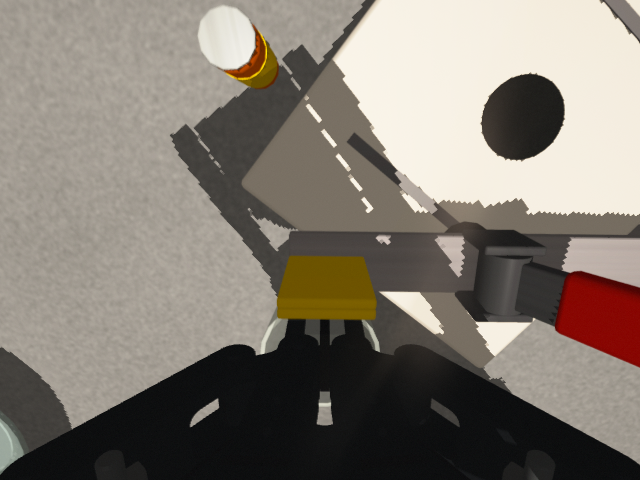

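The tab (cols 277–376) sits against the fingers, and the strap is turning over the lid. The cup is below and undisturbed. I'll continue round the arc.

```bash
python3 -m inch '[{"hand":-1,"x":9.9,"y":-7.5,"z":0,"yaw":-4},{"hand":-1,"x":9.4,"y":-8.2,"z":0,"yaw":-4},{"hand":-1,"x":8.8,"y":-8.8,"z":0,"yaw":-4},{"hand":-1,"x":8.1,"y":-9.4,"z":0,"yaw":-4},{"hand":-1,"x":7.5,"y":-10,"z":0,"yaw":-4},{"hand":-1,"x":6.8,"y":-10.5,"z":0,"yaw":-4},{"hand":-1,"x":6,"y":-10.9,"z":0,"yaw":-4},{"hand":-1,"x":5.2,"y":-11.3,"z":0,"yaw":-4},{"hand":-1,"x":2.2,"y":-5.8,"z":0,"yaw":-2},{"hand":-1,"x":2.2,"y":-5.8,"z":0,"yaw":-2},{"hand":-1,"x":0,"y":0,"z":0,"yaw":0}]'
python3 -m inch '[{"hand":-1,"x":1,"y":-3,"z":0,"yaw":-1},{"hand":-1,"x":1,"y":-3,"z":0,"yaw":-1},{"hand":-1,"x":0,"y":0,"z":0,"yaw":0}]'
python3 -m inch '[{"hand":-1,"x":0.4,"y":-2,"z":0,"yaw":0},{"hand":-1,"x":0.4,"y":-2,"z":0,"yaw":0},{"hand":-1,"x":0,"y":0,"z":0,"yaw":0}]'
```

```text
time: 4.05
position: [0.6281, -0.0579, 0.1457]
eef_rot: [-180.0, -0.0, -75.8]
wrist_force: [0.0, -0.5, 0.3]
gripper_width: 0.0001
time: 4.3
position: [0.6297, -0.0633, 0.1456]
eef_rot: [-180.0, -0.0, -77.8]
wrist_force: [-0.4, -0.1, 0.5]
gripper_width: 0.0003
time: 4.55
position: [0.6305, -0.0674, 0.1455]
eef_rot: [-180.0, -0.0, -77.8]
wrist_force: [0.7, 0.4, -0.4]
gripper_width: -0.0004
```

```bash
for i in 1; do python3 -m inch '[{"hand":-1,"x":0.3,"y":-2,"z":0,"yaw":0},{"hand":-1,"x":0.3,"y":-2,"z":0,"yaw":0}]'; done
python3 -m inch '[{"hand":-1,"x":0.3,"y":-2,"z":0,"yaw":0},{"hand":-1,"x":0,"y":0,"z":0,"yaw":0}]'
python3 - <<'E'
from h import *
cv2.imwrite("pics/wrist3.png",capture("wrist")["frame"]); s=readout.read_state(); print(s["position"],s["wrist_force"])
E
python3 m.py pics/crop3.png
```

```text
time: 4.72
position: [0.6305, -0.0678, 0.1455]
eef_rot: [-180.0, 0.3, -77.8]
wrist_force: [-1.6, 17.3, 4.9]
gripper_width: 0.0004
time: 4.88
position: [0.6305, -0.0678, 0.1455]
eef_rot: [-180.0, 0.5, -77.7]
wrist_force: [-0.9, 17.2, 4.9]
gripper_width: 0.0
[ 0.63049083 -0.06781171  0.14546425] [-1.69394133 17.08584853  5.04683319]
lid centre [ 0.5736 -0.1595] sides [0.1758, 0.0976, 0.1761, 0.096] ang [10.7, -78.5, -169.8, 101.3]
tab [304, 182, 8, 5, 21] [307.4 184.5] [ 0.6379 -0.0122  0.176 ]
red [341, 219, 4, 6, 18] [342.5 221.8] [ 0.5314 -0.1069  0.19  ]
black [303, 171, 3, 9, 9] [304. 175.] [ 0.685  -0.0013  0.098 ]
black [315, 180, 28, 20, 140] [328.  189.4] [ 0.6423 -0.0706  0.098 ]
black [294, 191, 6, 13, 13] [296.4 197. ] [0.62   0.0204 0.098 ]
```

View pics/wrist3.png

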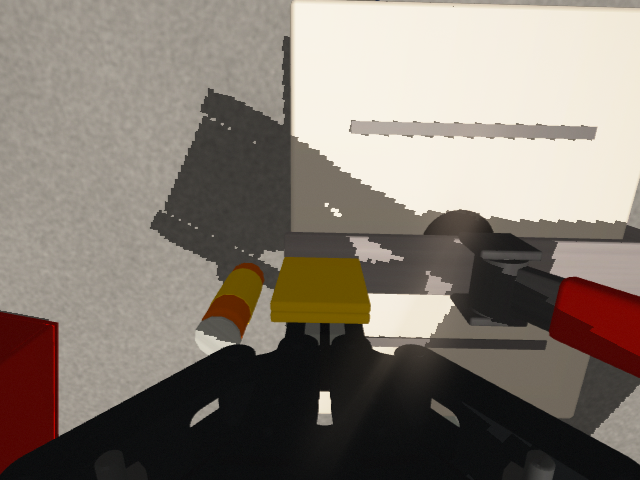

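The tab stopped with 17 N on the fingers and no further motion. The strap is parallel to the lid's edges (heading 10.5° against the tub's 10.7°), so it is at the stop. I'll back off, rise and go behind the lever.

```bash
python3 -m inch '[{"hand":-1,"x":-1.5,"y":10,"z":0,"yaw":0},{"hand":-1,"x":-2.2,"y":15,"z":0,"yaw":0},{"hand":-1,"x":0,"y":0,"z":25,"yaw":0},{"hand":-1,"x":0,"y":0,"z":30,"yaw":0},{"hand":-1,"x":0,"y":0,"z":30,"yaw":0},{"hand":-1,"x":0,"y":0,"z":20,"yaw":0},{"hand":-1,"x":-15,"y":-15,"z":0,"yaw":0},{"hand":-1,"x":-15,"y":-15,"z":0,"yaw":0},{"hand":-1,"x":-15,"y":-10,"z":0,"yaw":0},{"hand":-1,"x":0,"y":0,"z":0,"yaw":0},{"hand":-1,"x":0,"y":0,"z":0,"yaw":0}]'
cat > lev.py <<'E'
from h import *
s=readout.read_state(); p=np.array(s["position"]); print(p.round(4),np.round(s["eef_rot"],1),np.round(s["wrist_force"],1))
post=np.array([.458,-.115]); a=np.radians(10.6); u=np.array([np.cos(a),np.sin(a)])
d=p[:2]-post; print("radius",d@u,"lateral",d@[-u[1],u[0]])
print("start tcp",post+.125*u)
D=.058;q=None
for sl in [1.3,1.2,1.1,1.0,.9,.8,.7,.6,.5,.4,.3,.2,.1,.05]:
    r=.105-D*np.cos(sl)+.005*np.sin(sl)+.0145; z=.146+D*np.sin(sl)+.005*np.cos(sl)
    t=np.r_[post+r*u,z]
    print(sl,round(r,4),round(z,4),t.round(4) if q is None else ((t-q)*1000).round(1)); q=t
E
python3 lev.py
python3 - <<'E'
from h import *
f=capture("scene")["frame"]; cv2.imwrite("pics/scene4.png",cv2.resize(f[130:330,200:440],None,fx=3,fy=3,interpolation=cv2.INTER_CUBIC))
E
```

```text
time: 5.9
position: [0.5821, -0.0885, 0.2505]
eef_rot: [-180.0, -0.0, -77.9]
wrist_force: [0.6, 1.0, 0.2]
gripper_width: 0.0002
[ 0.5821 -0.0885  0.2505] [-180.    -0.   -77.9] [0.6 1.  0.2]
radius 0.12688848995208246 lateral 0.0032585206698823696
start tcp [ 0.58086692 -0.09200608]
1.3 0.1088 0.2032 [ 0.5649 -0.095   0.2032]
1.2 0.1031 0.2019 [-5.6 -1.  -1.4]
1.1 0.0976 0.2 [-5.4 -1.  -1.9]
1.0 0.0924 0.1975 [-5.2 -1.  -2.5]
0.9 0.0874 0.1945 [-4.9 -0.9 -3. ]
0.8 0.0827 0.1911 [-4.6 -0.9 -3.5]
0.7 0.0784 0.1872 [-4.2 -0.8 -3.9]
0.6 0.0745 0.1829 [-3.8 -0.7 -4.3]
0.5 0.071 0.1782 [-3.4 -0.6 -4.7]
0.4 0.068 0.1732 [-2.9 -0.5 -5. ]
0.3 0.0656 0.1679 [-2.4 -0.5 -5.3]
0.2 0.0636 0.1624 [-1.9 -0.4 -5.5]
0.1 0.0623 0.1568 [-1.3 -0.3 -5.7]
0.05 0.0618 0.1539 [-0.5 -0.1 -2.9]
```

View pics/scene4.png

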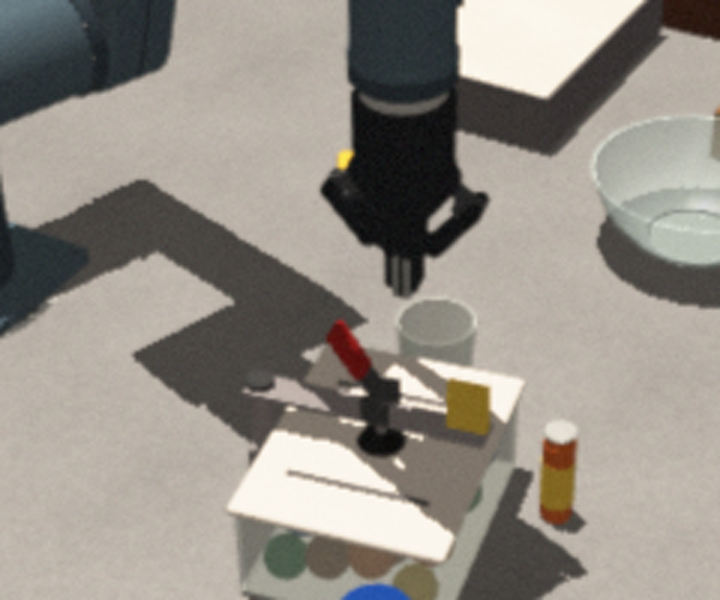

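Strap lies across the lid, and the lever still stands up, leaning towards the post. Fingertips are above and behind it. Next I'll lower them and push the lever along its arc.

```bash
python3 -m inch '[{"hand":-1,"x":0.6,"y":-3.2,"z":-20,"yaw":0},{"hand":-1,"x":0,"y":0,"z":-27,"yaw":0},{"hand":-1,"x":-9,"y":-1.7,"z":0,"yaw":0},{"hand":-1,"x":-9,"y":-1.7,"z":0,"yaw":0},{"hand":-1,"x":-5.6,"y":-1,"z":-1.4,"yaw":0},{"hand":-1,"x":-5.4,"y":-1,"z":-1.9,"yaw":0},{"hand":-1,"x":-5.2,"y":-1,"z":-2.5,"yaw":0},{"hand":-1,"x":-4.9,"y":-0.9,"z":-3,"yaw":0},{"hand":-1,"x":-4.6,"y":-0.9,"z":-3.5,"yaw":0},{"hand":-1,"x":-4.2,"y":-0.8,"z":-3.9,"yaw":0},{"hand":-1,"x":-3.8,"y":-0.7,"z":-4.3,"yaw":0},{"hand":-1,"x":0,"y":0,"z":0,"yaw":0}]'
python3 lev.py|head -2
python3 - <<'E'
from h import *
f=capture("scene")["frame"]; cv2.imwrite("pics/scene5.png",cv2.resize(f[130:330,200:440],None,fx=3,fy=3,interpolation=cv2.INTER_CUBIC))
E
```

```text
time: 6.95
position: [0.5314, -0.1018, 0.1835]
eef_rot: [-179.9, -0.1, -77.8]
wrist_force: [0.3, -0.8, 3.5]
gripper_width: 0.0002
[ 0.5314 -0.1018  0.1835] [-1.799e+02 -1.000e-01 -7.780e+01] [ 0.3 -0.8  3.5]
radius 0.0746153014423616 lateral -0.00048493435181324815
```

View pics/scene5.png

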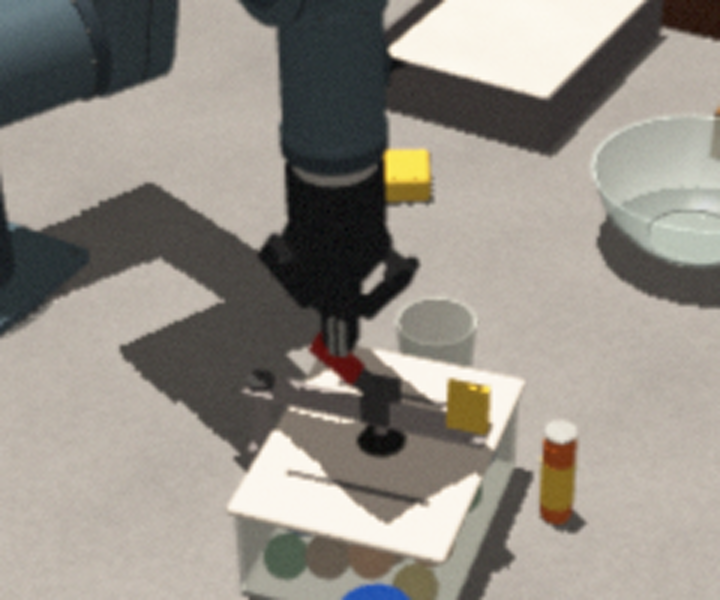

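The fingertips are on the red handle, which is now about half-way down, and the strap has not moved. I'll continue the arc down.

```bash
python3 -m inch '[{"hand":-1,"x":-3.4,"y":-0.6,"z":-4.7,"yaw":0},{"hand":-1,"x":-2.9,"y":-0.5,"z":-5,"yaw":0},{"hand":-1,"x":-2.4,"y":-0.5,"z":-5.3,"yaw":0},{"hand":-1,"x":-1.9,"y":-0.4,"z":-5.5,"yaw":0},{"hand":-1,"x":-1.3,"y":-0.3,"z":-5.7,"yaw":0},{"hand":-1,"x":0,"y":0,"z":-2,"yaw":0},{"hand":-1,"x":0,"y":0,"z":0,"yaw":0}]'
python3 -m inch '[{"hand":-1,"x":0,"y":0,"z":-2,"yaw":0},{"hand":-1,"x":0,"y":0,"z":0,"yaw":0}]'
python3 -m inch '[{"hand":-1,"x":0,"y":0,"z":-1.5,"yaw":0},{"hand":-1,"x":0,"y":0,"z":0,"yaw":0}]'
```

```text
time: 7.58
position: [0.5187, -0.104, 0.1546]
eef_rot: [179.9, -0.0, -77.8]
wrist_force: [-1.3, -0.8, 2.0]
gripper_width: 0.0002
time: 7.75
position: [0.5187, -0.104, 0.1533]
eef_rot: [179.9, -0.0, -77.8]
wrist_force: [-4.0, -1.1, 7.2]
gripper_width: -0.0001
time: 7.92
position: [0.5187, -0.1041, 0.153]
eef_rot: [179.9, -0.1, -77.8]
wrist_force: [-7.6, -0.5, 16.1]
gripper_width: 0.0005
```

```bash
python3 -m inch '[{"hand":-1,"x":0,"y":0,"z":-2,"yaw":0},{"hand":-1,"x":0,"y":0,"z":0,"yaw":0}]'
python3 -m inch '[{"hand":-1,"x":0,"y":0,"z":10,"yaw":0},{"hand":-1,"x":0,"y":0,"z":25,"yaw":0},{"hand":-1,"x":0,"y":0,"z":35,"yaw":0},{"hand":-1,"x":0,"y":0,"z":35,"yaw":0},{"hand":-1,"x":-30,"y":0,"z":10,"yaw":0},{"hand":-1,"x":-35,"y":0,"z":0,"yaw":0},{"hand":-1,"x":-35,"y":0,"z":0,"yaw":0},{"hand":-1,"x":-35,"y":0,"z":0,"yaw":0},{"hand":-1,"x":0,"y":0,"z":0,"yaw":0},{"hand":-1,"x":0,"y":0,"z":0,"yaw":0}]'
python3 - <<'E'
from h import *
a=cv2.resize(capture("scene")["frame"][170:350,220:420],(600,540),interpolation=cv2.INTER_CUBIC)
cv2.imwrite("pics/end.png",a)
E
python3 m.py pics/endtop.png
```

```text
time: 8.08
position: [0.5188, -0.1041, 0.1526]
eef_rot: [180.0, -0.1, -77.8]
wrist_force: [-11.7, 0.0, 27.7]
gripper_width: -0.0004
time: 8.92
position: [0.3832, -0.1031, 0.2642]
eef_rot: [-180.0, -0.0, -77.9]
wrist_force: [0.8, -1.1, -0.1]
gripper_width: 0.0002
lid centre [ 0.5738 -0.159 ] sides [0.1774, 0.0964, 0.1778, 0.0949] ang [11.5, -77.7, -169.0, 102.1]
tab [331, 181, 4, 14, 39] [332.5 187.2] [ 0.6303 -0.081   0.176 ]
tab [303, 183, 8, 4, 20] [306.8 184.7] [ 0.6374 -0.0105  0.176 ]
red [336, 222, 8, 5, 19] [340.7 223.6] [ 0.5266 -0.1022  0.19  ]
```

View pics/end.png

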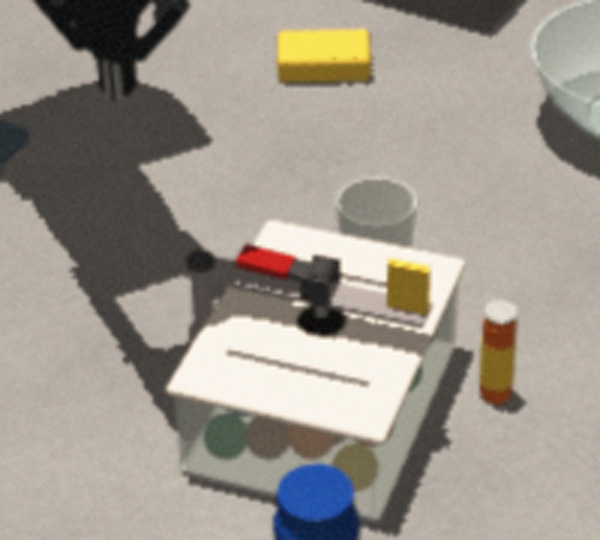

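View pics/endtop.png

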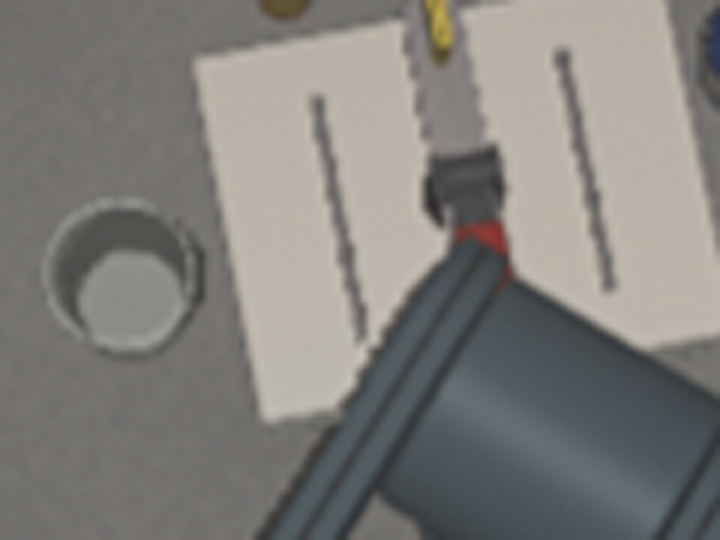

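Scene: the red lever lies flat along the strap at (265,262) and the pad is on the lid. Top: lid corner (194,60), slots and cup are all where they were at the start, the strap is parallel to the slots, and the arm is clear.

```bash
python3 -c "
from bench import ticket; print(ticket.job_done())"
```

```text
the job is handed in; nothing more can be done
None
```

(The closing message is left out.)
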